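# Lock the grinding jar onto the mill drive

### The arm

A 6-joint arm with a two-finger parallel gripper is mounted at the origin on the work surface. World frame = base frame: x ahead of the robot, y to its left, z up, the work surface at z = 0. Lengths are in mm, angles in rad, forces in N, time in s.
With the tool pointing down it reaches from about 275 to 750 mm from the base axis. Payload 10.2 kg.
Tool frame: the origin (TCP) lies on the centre line of the jaws, within the pads' length; the fingertips stand 14 mm ahead of it and the grasp point (between the pads) lies 5 mm behind it; z points along the fingers, y is the line along which they close (so a half turn about z gives the same grasp; the last joint's range is limited). The gripper opens to 88 mm and grips with 3 to 60 N. Pads are 18 mm wide; open, the fingers measure 123 mm over their backs; the gripper's body (75 mm by 187 mm) begins 45 mm behind the grasp point.
Start: joints at [0.893, 0.313, 1.498, -0, 1.331, -0.223], TCP at [230.636, 471.633, 252.72] pointing down, gripper open.
Joint ranges: [-2.94, 2.94], [-0.97, 2.17], [0.19, 2.56], [-1.23, 4.37], [0.02, 3.11], [-2.88, 2.88]. Speed limits (rad/s): [2.39, 2.39, 3.01, 3.14, 3.14, 3.14].

### API

Orientations are given as a 3x3 rotation matrix whose columns are the frame's x, y, z axes.
In Python, from plant import state, imaging, job gives the robot as it stands. The module is installed in compiled form; this text tells all that it offers.
- The arm moves only by the shell command python3 -m pendant 'ROWS'. ROWS is JSON, a list of rows, each an object of numbers: "fingers": the finger opening in mm, from 0 to 88.1; "x", "y", "z": the shift along the tool's x, y, z in mm; "wx", "wy", "wz": the turn, a rotation vector about the tool's x, y, z in rad. A call has 1 to 10 rows; each row is the pose to reach, as a shift and turn from the pose commanded when the call began, along the tool's axes at that moment; what a row does not reach only later rows make up. A row lasts 1/12 s, in which the tool goes at most 41.7 mm and 7.16 degrees, less where a joint would pass 70% of its speed; a pose out of reach is approached as far as the arm can. A call with a gripper value outside its range is refused whole. The fingers move at their own pace and stop on an object; the grip force is fixed at half the most. Time passes only in rows, so rows that repeat a pose let the fingers close. It gives the time, the measured TCP pose, the force, the opening and the grip force at its end, in the units of the state.
- state(): the state, without advancing time (a new reading comes with each control period).
- imaging.read_camera(name): name is "side" or "top"; returns the picture (420x560x3 uint8, blue, green, red); there is no depth.
- imaging.get_calibration(name): a dict with "intrinsics" (3x3 intrinsics, pixels), "dist_coeffs" ([k1, k2, p1, p2, k3] as OpenCV has them; the pictures are not rectified), "origin" and "attitude" of the camera in the world. Camera axes: x right, y up, looking along -z (the intrinsics and any distortion apply to the point x, -y, -z); pixel columns grow to the right and rows downward; lengths in mm; the calibration is good to about 2 mm. A picture is of the moment at which its call begins. get_calibration takes no time and is no camera call.
- job.finish_job(): hands the job in; it is judged then, once.
The state is a dict: "t": time; "joints": joint angles; "joint_vel": joint speeds; "effort": joint torques, N m; "position": TCP position; "orientation": TCP orientation; "contact_force": force on the tool from outside, world axes, zero at the start; "wrist_torque": the same for the moment, N m; "grip_width": opening from 0.0 (shut) to 1.0 (fully open); "finger_force": force on a finger pad.
Only numpy, scipy, OpenCV 4.12 (cv2) and the standard library are available. Lean on these libraries where they do the work, as an engineer would, in place of code of your own. Each camera call takes 0.05 s, during which the arm holds its last target. There are 200 camera calls.

### The job

Take the closed grinding jar from the steel tray, set it upright in the bayonet mount on top of the mill drive with its two lugs down in the two gaps, and twist it clockwise (seen from above) a quarter turn until it clicks locked. Then let go of it, and do not disturb or knock over the other things on the table.

Things in the scene. Friction and masses are not known exactly. Their poses are not given: they have to be found in the camera images.
- jar_mid (a point): Grinding jar: steel cup, grey lid clamped on, black base collar; 118 mm tall, 0.3 to 0.6 kg, upright on the tray (2.5 mm thick). Point on its axis half-way up, 59 mm over its underside; z up, x in line with grip bar and lugs. Lid 62 mm across, flat top 31 mm over this point. Steel lid clamps at +x and -x reach 34 mm from the axis, 5 to 30 mm below the lid's top. A half turn of the jar makes no difference.
- jar_bar (a point): Centre of the black grip bar that stands across the jar's lid: 54 mm long (along the jar's x), 14 mm thick (along y), 28 mm high, from the lid's top 14 mm below this point to 14 mm above it. Lift and turn the jar by it: grip it across its thickness from above, fingertips kept clear of the lid.
- jar_lug (a point): One of the jar's two steel bayonet lugs, at +x of its collar (the other opposite, at -x); point in the lug, 33 mm from the axis and 6.5 mm over the jar's underside. Round-ended tabs 12 mm wide and 5 mm thick, reaching 39 mm from the axis, lower face 4 mm over the underside. The collar is 63 mm across, bevelled 3 mm at its lower edge.
- mount (a point): Centre of the bayonet mount on the mill drive (dark and white bench unit 210 x 150 x 78 mm, immovable; control panel towards this point's -x). Point on the mount's axis at its floor, on which the jar's underside rests when home; z up. Around it an aluminium drum, inside radius 41 mm, outside 49, 15 mm high. Hub in the middle, 31 mm across, 9 mm high, enters the hollow under the jar freely.
- gap (a point): One of the two gaps in the flange at the drum's top: this one at the mount's +x, the other at -x, each 40 degrees wide; point at the flange's top, 15 mm over the mount's floor. The flange (inside radius 34 mm) is 4 mm thick. Lugs drop through the gaps with the jar's x along the mount's x, either way round, within 8 degrees and 2 mm; resting on the flange the jar is 11 mm too high.
- lock (a point): Where a lug is when locked: under the flange at the mount's -y (the other lug at +y), a quarter turn clockwise from the gaps seen from above; then the jar's x lies along the mount's y. Anticlockwise is blocked. From about 65 degrees the sprung catches resist (0.1 to 0.25 N m), behind the lugs they snap out at about 89, and a hard stop ends the turn at 93. Point 33 mm from the axis.
- catch_a (a joint): Sprung catch in the drum wall, in m: 0 when it stands out into the lugs' channel (also before locking), 0.002 to 0.005 as a lug passing over pushes it back; it returns to 0 with the click.
- catch_b (a joint): The opposite catch, the same.
- beaker_mid (a point): Bystander: glass beaker 72 mm across, 88 mm tall, open, on the tray; point on its axis half-way up.
- pot_mid (a point): Bystander: plain white screw-top pot 58 mm across, 75 mm tall, on the tray; point on its axis half-way up.
- scoop: Bystander: steel scoop 150 mm long, 11 mm high, lying on the tray; origin under its middle, y along it.
- rack: Bystander: white tube rack 85 x 200 x 80 mm, long side along its y; origin under its middle.
- tipbox: Bystander: box with clear lid, 87 x 122 x 78 mm, long side along its y; origin under its middle.
- reagent_mid (a point): Bystander: amber bottle 80 mm across, 165 mm tall; point on its axis half-way up.
Not all that is in view belongs to the job. What is shaped like the part that bears jar_mid but purple is not meant.

How it is judged (in metres and radians):
At the end, for the whole second after the job is handed in: The jar stands upright (within 0.08 rad) and at rest on the mount's floor (height within 4 mm, axes within 5 mm), turned a quarter turn so that its x lies along the mount's y within 0.13 rad, lugs under the flange, with both catches sprung back out (less than 1.5 mm pushed in) (horizontal distance between jar_mid and mount below 0.005 m and z of jar_mid in the frame of mount between 0.055 and 0.063 m and angle between the x axis of jar_mid and the y axis of mount, either way round below 0.13 rad and angle between jar_mid's own z axis and vertical below 0.08 rad and value of joint each of catch_a, catch_b below 0.0015 m and linear speed of jar below 0.02 m/s); the robot touches nothing.
It fails at once if a bystander is shifted by more than 40 mm or knocked over (distance of any of beaker_mid, pot_mid, scoop, rack, tipbox, reagent_mid from where it was at the start of the episode above 0.04 m or angle between any of beaker_mid, pot_mid, scoop, rack, tipbox, reagent_mid's own z axis and vertical above 0.5 rad).
It fails at once if the jar is tipped over (angle between jar_mid's own z axis and vertical above 0.7 rad).
It also fails if it takes over 45 s, if anything falls off the work surface, if the arm or the gripper's body presses on something with over 40 N, if the wrist force passes 120 N, or if a joint passes its speed limit or range.

## Working session

There is one attempt and no reset: what is moved stays moved. The work goes in short steps, Python scripts to look and compute and a shell command to move; the robot and the scene stay as the last step left them, time stands still between calls to the robot, and variables do not carry over. Pictures are saved under pics/ and viewed, at most 10 in all, crops included, and the job is handed in when it is done.

```bash
mkdir -p pics; python3 - <<'E'
from plant import state, imaging, job
import cv2
for n in ("top","side"):
    im=imaging.read_camera(n); cv2.imwrite(f"pics/{n}0.png",im); print(n,imaging.get_calibration(n))
s=state();print(s)
E
```

```text
top {'intrinsics': array([[477.66355754,   0.        , 281.74694984],
       [  0.        , 477.66355754, 203.09652398],
       [  0.        ,   0.        ,   1.        ]]), 'dist_coeffs': array([-0.14514609,  0.        ,  0.        ,  0.        ,  0.        ]), 'origin': array([ 372.60272912,   36.37528109, 1312.99676345]), 'attitude': array([[-0.02100437,  0.98838756, -0.15049537],
       [-0.9996775 , -0.02291191, -0.01095213],
       [-0.01427308,  0.15021679,  0.98855005]])}
side {'intrinsics': array([[513.94734173,   0.        , 277.97437544],
       [  0.        , 513.94734173, 205.55407221],
       [  0.        ,   0.        ,   1.        ]]), 'dist_coeffs': array([-0.13644634,  0.        ,  0.        ,  0.        ,  0.        ]), 'origin': array([ 211.13360054, -697.99355237,  907.63042434]), 'attitude': array([[ 0.91007827,  0.28075138, -0.3048544 ],
       [-0.41397513,  0.65052386, -0.6367443 ],
       [ 0.01954822,  0.70568929,  0.70825172]])}
{'t': 0.1, 'joints': array([ 8.92638856e-01,  3.13395244e-01,  1.49832174e+00, -2.42916945e-06,
        1.33101006e+00, -2.23387177e-01]), 'joint_vel': array([ 0.00041205, -0.00097262, -0.00271174, -0.0019934 , -0.00038013,
        0.00084665]), 'effort': array([ 1.83909870e-03, -4.02805781e+01, -2.52645510e+01,  6.95635029e-02,
        3.41953500e-02, -3.82260453e-05]), 'position': array([230.49007358, 471.48260304, 252.23249963]), 'orientation': array([[-8.98362117e-01,  4.39255054e-01, -7.09835602e-04],
       [ 4.39255557e-01,  8.98361716e-01, -8.84867668e-04],
       [ 2.49006534e-04, -1.10673082e-03, -9.99999357e-01]]), 'contact_force': array([-0.46964264, -0.09340307, -0.37166734]), 'wrist_torque': array([ 0.00068775,  0.01575592, -0.00441148]), 'finger_force': 0.0, 'grip_width': 1.0014287704420675}
```

View pics/top0.png

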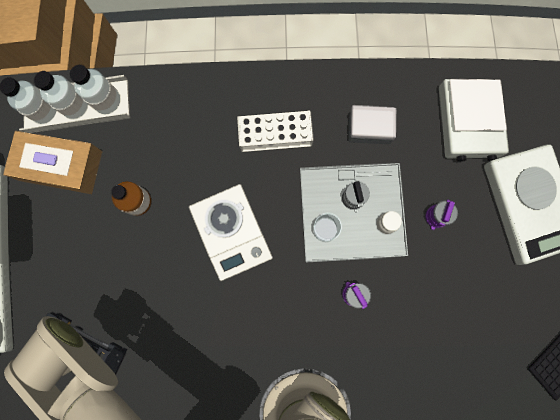

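View pics/side0.png

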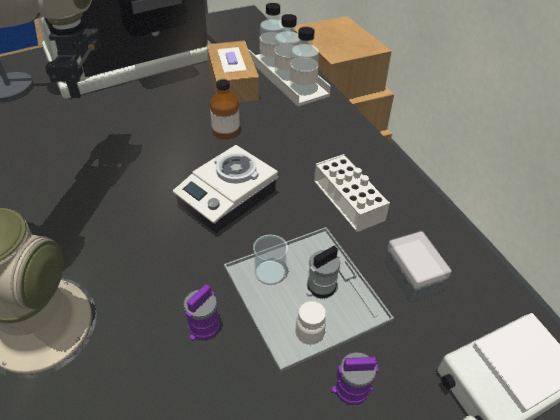

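The top view shows the jar with its black bar at about (356,194), with the beaker at (326,228), the pot at (390,222) and the scoop beside it. The mount is at (224,218) on the mill, whose panel faces the lower right, about (240,258). In the side view the jar is at (323,270) and the mount at (236,166). The purple jars are decoys.

Next I'll make enlarged crops.

```bash
python3 - <<'E'
import cv2,numpy as np
t=cv2.imread("pics/top0.png");s=cv2.imread("pics/side0.png")
def c(im,x,y,w=64,h=48):return cv2.resize(im[y-h//2:y+h//2,x-w//2:x+w//2],(400,300),interpolation=cv2.INTER_CUBIC)
cv2.imwrite("pics/c0.png",np.vstack([np.hstack([c(t,356,194),c(t,224,218)]),np.hstack([c(s,323,265),c(s,236,166)])]))
E
```

```text
(no output)
```

View pics/c0.png

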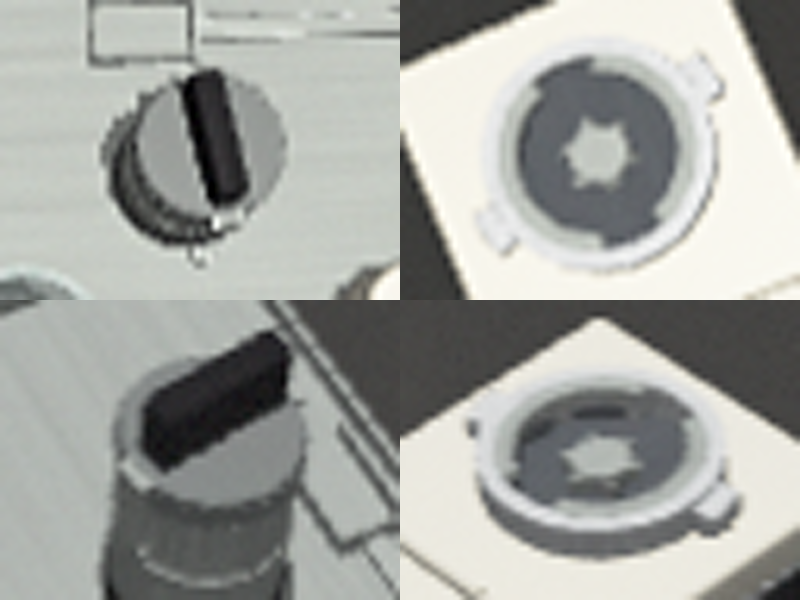

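```bash
cat > h.py <<'E'
import cv2,numpy as np
from plant import state, imaging, job
cal={n:imaging.get_calibration(n) for n in("top","side")}
def rays(n,p):
    c=cal[n]; u=cv2.undistortPoints(np.array(p,float).reshape(-1,1,2),c["intrinsics"],c["dist_coeffs"]).reshape(-1,2)
    return c["origin"],np.c_[u[:,0],-u[:,1],-np.ones(len(u))]@c["attitude"].T
def onz(n,p,z):
    o,d=rays(n,p); return o+d*((z-o[2])/d[:,2])[:,None]
def tri(pt,ps):
    (o1,d1),(o2,d2)=rays("top",[pt]),rays("side",[ps]); d1,d2=d1[0],d2[0]
    a=np.linalg.lstsq(np.c_[d1,-d2],o2-o1,rcond=None)[0]; p,q=o1+a[0]*d1,o2+a[1]*d2
    return (p+q)/2,np.linalg.norm(p-q)
def blob(m,x,y,r):
    "largest contour of mask m in the window round x,y"
    w=np.zeros_like(m); w[y-r:y+r,x-r:x+r]=m[y-r:y+r,x-r:x+r]
    return max(cv2.findContours(w,cv2.RETR_EXTERNAL,cv2.CHAIN_APPROX_NONE)[0],key=cv2.contourArea)
def cen(c):
    M=cv2.moments(c); return M["m10"]/M["m00"],M["m01"]/M["m00"]
E
python3 - <<'E'
from h import *
np.set_printoptions(precision=2,suppress=True)
t=cv2.imread("pics/top0.png");s=cv2.imread("pics/side0.png")
g=cv2.cvtColor(t,6);gs=cv2.cvtColor(s,6)
# bar
for n,G,x,y,r in(("top",g,355,193,13),("side",gs,326,257,17)):
    c=blob((G<70).astype(np.uint8),x,y,r);print(n,cen(c),cv2.boundingRect(c),cv2.minAreaRect(c))
# bar in top view rect on plane 115
c=blob((g<70).astype(np.uint8),355,193,13)
P=onz("top",c.reshape(-1,2),117)[:,:2];print("bar",cv2.minAreaRect(P.astype(np.float32)))
# lid (grey) incl. bar: whole disc
print("g rows lid"); print(g[180:216:1,338:374:1][::2,::2])
# mount dark centroid
ct=blob(((g<150)&(g>40)).astype(np.uint8),224,218,20);cs=blob((gs<150).astype(np.uint8),236,166,24)
for n,q in(("top",ct),("side",cs)):print(n,cen(q),cv2.boundingRect(q),cv2.contourArea(q))
for z in(78,86,93):print(z,onz("top",[cen(ct)],z))
print(tri(cen(ct),cen(cs)))
P=onz("top",ct.reshape(-1,2),93)[:,:2];d=P-P.mean(0);print("maxr",np.c_[np.hypot(*d.T),np.degrees(np.arctan2(d[:,1],d[:,0]))][::2])
# mill top plate
w=blob(((g>190)).astype(np.uint8),228,232,52);P=onz("top",w.reshape(-1,2),78)[:,:2];print("plate",cv2.minAreaRect(P.astype(np.float32)))
E
```

```text
top (357.7330508474576, 191.6228813559322) (353, 181, 11, 22) ((357.7458801269531, 191.79507446289062), (20.899839401245117, 6.928440093994141), 76.75948333740234)
side (324.94305822136914, 256.7760716570697) (314, 246, 24, 23) ((325.0923156738281, 256.66156005859375), (11.907332420349121, 27.535709381103516), 60.2551155090332)
bar ((579.4694213867188, -144.4044952392578), (53.93614196777344, 17.848106384277344), 10.475208282470703)
g rows lid
[[153 135 139 179 178 177 203 204 174 168 175 198 196 196 196 195 197 198]
 [196 197 197 197 197 196 198 150  43  39  41 144 176 197 199 197 196 197]
 [197 197 198 199 173 177 134 119   0  47  43 113 151 142 196 199 199 199]
 [202 202 202 204 112 126 154 163   2  48  46  84 153 152 143 198 196 198]
 [199 199 178 115  82 158 154 159  11  34  50  39 156 153 151 158 199 198]
 [198 200 115 104 124 155 154 157  45  22  52  44 162 153 151 155 198 198]
 [195 177 113  69 160 156 157 158 125  11  54  42 113 154 153 151 202 199]
 [201 124  79  81 146 159 157 157 167   8  56  46  84 157 154 156 203 198]
 [199 159  48  90 100 160 158 159 163  14  39  49  4
[... 1156 characters left out ...]
80.55]
 [  33.73   89.96]
 [  31.56   99.55]
 [  32.83  108.54]
 [  32.55  118.81]
 [  33.32  128.91]
 [  33.42  141.65]
 [  32.82  151.71]
 [  33.25  161.82]
 [  32.12  170.69]
 [  34.39  179.96]
 [  39.98 -172.64]
 [  38.58 -164.51]
 [  40.36 -157.46]
 [  40.47 -149.32]
 [  39.42 -139.01]
 [  33.84 -136.46]
 [  32.39 -126.82]
 [  31.93 -116.59]
 [  32.49 -106.38]
 [  31.47  -97.26]
 [  33.86  -88.03]
 [  31.94  -78.4 ]
 [  33.41  -69.63]
 [  33.36  -59.57]
 [  32.43  -46.71]
 [  33.17  -33.75]
 [  33.08  -23.58]
 [  31.48  -14.77]
 [  33.3    -4.86]
 [  36.      3.8 ]
 [  38.93    7.37]]
plate ((488.531494140625, 187.15576171875), (211.88531494140625, 147.822998046875), 22.472896575927734)
```

```bash
cat >> h.py <<'E'
def go(x,y,z,yaw):
    "shift and turn in tool axes from the present pose to tool-down at x,y,z with tool x at yaw (deg)"
    s=state();R=s["orientation"];a=np.radians(yaw);c,q=np.cos(a),np.sin(a)
    T=np.array([[c,q,0],[q,-c,0],[0,0,-1.]])
    print("pos",s["position"].round(1),"F",s["contact_force"].round(1),"t",s["t"],"shift",(R.T@(np.array([x,y,z])-s["position"])).round(1),"rot",cv2.Rodrigues(R.T@T)[0].ravel().round(4))
E
python3 - <<'E'
from h import *
np.set_printoptions(precision=2,suppress=True)
t=cv2.imread("pics/top0.png");s=cv2.imread("pics/side0.png")
g=cv2.cvtColor(t,6);gs=cv2.cvtColor(s,6)
c=blob(((g<75)&(g>28)).astype(np.uint8),358,192,12)
P=onz("top",c.reshape(-1,2),120.5)[:,:2];print("bartop",cen(c),onz("top",[cen(c)],120.5),cv2.minAreaRect(P.astype(np.float32)))
# lid disc + bar
m=((g>138)&(g<170)|(g<30)).astype(np.uint8);c=blob(m,358,192,17);(e)=cv2.fitEllipse(cv2.convexHull(c));print("lid",e,onz("top",[e[0]],92.5))
# hub
h=blob(((g>120)).astype(np.uint8),224,219,7);hs=blob((gs>120).astype(np.uint8),236,167,8)
print(cen(h),cv2.boundingRect(h),cen(hs),cv2.boundingRect(hs),tri(cen(h),cen(hs)))
for z in (80,87):print(onz("top",[cen(h)],z),onz("side",[cen(hs)],z))
# plate corners height check: lowest/left corner not needed
for n,G,x,y,r in(("pot",g,390,222,13),):
    c=blob((G>222).astype(np.uint8),x,y,r);print(n,onz("top",[cen(c)],77))
print(gs[244:272:2,310:346:2])
E
```

```text
bartop (358.8177458033573, 190.9664268585132) [[ 580.76 -146.74  120.5 ]] ((580.3362426757812, -147.33035278320312), (52.53626251220703, 15.462603569030762), 16.784805297851562)
lid ((354.8367614746094, 192.54481506347656), (17.617544174194336, 21.7911319732666), 171.3918914794922) [[ 581.72 -140.45   92.5 ]]
(223.3108108108108, 218.11711711711712) (218, 213, 12, 11) (235.56105610561053, 166.6303630363036) (230, 163, 13, 8) (array([523.96, 202.13,  87.57]), np.float64(1.3921680349728838))
[[524.21 203.33  80.  ]] [[527.54 210.33  80.  ]]
[[523.35 202.38  87.  ]] [[524.87 202.64  87.  ]]
pot [[ 508.38 -236.77   77.  ]]
[[181 180 178 180 184 181 181 183 179 183 180 184 179  83 128  70  70  69]
 [179 183 180 178 183 185 178 180 182 179 178  70  36 133 101 142  69  67]
 [178 182 181 176 178 184 183 176 180 139  42  38  40  36  98 117  95  67]
 [179 177 184 181 169 157 140 112  39  41  41  42  40  30 156 104 159  88]
 [178 182 166 137 138 135  60  42  40  41  40  35  23  25 174 163  79 131]
 [177 162 137 136  59  39  43  42  44  40  29  24  24  27 179 183 149  95]
 [163 136 111  42  43  42  45  39  27  24  24  25  25  40 174 178 184 108]
 [141 138  37  43  43  41  38  25  26  24  29  31  61 127 135 179 182 179]
 [120 138  35  28  34  28  23  26  22  21  53 126 138 138 139 173 180 184]
 [121 137  25  29  24  29  29  27  29 125 139 137 136 139 138 159 179 166]
 [107 124  28  13  28  27  24  80 138 137 136 137 137 136 139 167 181 184]
 [114 151 103  26  19  62 139 139 136 138 137 138 136 139 129 165 182 180]
 [118 179 140 103 121 139 138 138 140 140 139 141 137 136  88 171 182 181]
 [ 77 140 175 131 138 140 140 138 138 140 139 138 137  84  80 172 182 182]]
```

```bash
python3 - <<'E'
from h import *
np.set_printoptions(precision=2,suppress=True)
t=cv2.imread("pics/top0.png");s=cv2.imread("pics/side0.png")
g=cv2.cvtColor(t,6).astype(float);gs=cv2.cvtColor(s,6)
pts=[]
for r in range(184,200):
    row=g[r,355:370]; k=int(np.argmax((row[:-1]<98)&(row[1:]>=98))); pts.append((355+k+(98-row[k])/(row[k+1]-row[k]),r))
W=onz("top",pts,120.5)[:,:2]; v=cv2.fitLine(W.astype(np.float32),cv2.DIST_HUBER,0,.01,.01).ravel(); print("right edge",v,np.degrees(np.arctan2(v[1],v[0])))
n=np.array([-v[1],v[0]]); c0=np.array([580.8,-146.7]); print("edge offset from c0 along n",n@(v[2:]-c0))
c=blob(((gs<56)&(gs>31)).astype(np.uint8),325,256,16);P=onz("side",c.reshape(-1,2),120.5)[:,:2]
print("side bartop",onz("side",[cen(c)],120.5),cv2.minAreaRect(P.astype(np.float32)))
# lid right boundary circle fit
q=[]
for a in np.radians(np.arange(-70,60,8)):
    prev=None
    for rr in np.arange(8,18,.25):
        x,y=359+rr*np.cos(a),192+rr*np.sin(a)
        val=cv2.remap(g.astype(np.float32),np.float32([[x]]),np.float32([[y]]),cv2.INTER_LINEAR)[0,0]
        if val>177:q.append((x,y));break
L=onz("top",q,92.5)[:,:2]; A=np.c_[2*L,np.ones(len(L))];u=np.linalg.lstsq(A,(L**2).sum(1),rcond=None)[0];print("lid circ",u[:2],np.sqrt(u[2]+u[0]**2+u[1]**2),len(q))
E
```

```text
right edge [   0.98    0.19  583.13 -153.05] 10.767771
edge offset from c0 along n -6.674245792441817
side bartop [[ 581.39 -149.25  120.5 ]] ((579.5724487304688, -149.69473266601562), (55.588836669921875, 11.94266128540039), 10.587250709533691)
lid circ [ 580.95 -146.67] 32.13151484211328 17
```

```bash
python3 -c "
from h import *
go(581,-147,220,190.6)"
```

```text
pos [230.5 471.5 252.2] F [-0.5 -0.1 -0.4] t 0.1 shift [-586.6 -401.6   32.5] rot [-1.000e-03 -6.000e-04 -6.398e-01]
```

```bash
python3 -m pendant '[{"fingers":60,"x":-15,"y":-10,"z":0,"wz":-0.05},{"fingers":60,"x":-40,"y":-27,"z":0,"wz":-0.12},{"fingers":60,"x":-70,"y":-48,"z":0,"wz":-0.2},{"fingers":60,"x":-100,"y":-68,"z":0,"wz":-0.28},{"fingers":60,"x":-130,"y":-89,"z":0,"wz":-0.36},{"fingers":60,"x":-160,"y":-110,"z":0,"wz":-0.44},{"fingers":60,"x":-190,"y":-130,"z":0,"wz":-0.52},{"fingers":60,"x":-220,"y":-151,"z":0,"wz":-0.58},{"fingers":60,"x":-250,"y":-171,"z":0,"wz":-0.62},{"fingers":60,"x":-275,"y":-188,"z":0,"wz":-0.64}]'; python3 -c "
from h import *
go(581,-147,220,190.6)"
```

```text
pos [230.5 471.5 252.2] F [-0.5 -0.1 -0.4] t 0.1 shift [-586.6 -401.6   32.5] rot [-1.000e-03 -6.000e-04 -6.398e-01]schema error: expected keys fingers, x, y, z, wx, wy, wz
```

All seven keys are required in each row.

```bash
python3 -m pendant '[{"fingers":60,"x":-15,"y":-10,"z":0,"wx":0,"wy":0,"wz":-0.05},{"fingers":60,"x":-40,"y":-27,"z":0,"wx":0,"wy":0,"wz":-0.12},{"fingers":60,"x":-70,"y":-48,"z":0,"wx":0,"wy":0,"wz":-0.2},{"fingers":60,"x":-100,"y":-68,"z":0,"wx":0,"wy":0,"wz":-0.28},{"fingers":60,"x":-130,"y":-89,"z":0,"wx":0,"wy":0,"wz":-0.36},{"fingers":60,"x":-160,"y":-110,"z":0,"wx":0,"wy":0,"wz":-0.44},{"fingers":60,"x":-190,"y":-130,"z":0,"wx":0,"wy":0,"wz":-0.52},{"fingers":60,"x":-220,"y":-151,"z":0,"wx":0,"wy":0,"wz":-0.58},{"fingers":60,"x":-250,"y":-171,"z":0,"wx":0,"wy":0,"wz":-0.62},{"fingers":60,"x":-275,"y":-188,"z":0,"wx":0,"wy":0,"wz":-0.64}]'; python3 -c "
from h import *
go(581,-147,220,190.6)"
```

```text
t: 0.93
position: [395.8, 179.9, 252.6]
orientation: [[-0.983, -0.185, -0.0], [-0.185, 0.983, -0.0], [0.0, -0.0, -1.0]]
contact_force: [-0.7, 0.8, -0.9]
grip_width: 0.679
finger_force: 0.0
pos [395.8 179.9 252.6] F [-0.7  0.8 -0.9] t 0.9333 shift [-121.4 -355.5   32.7] rot [-0.0002 -0.0001  0.0016]
```

```bash
python3 -m pendant '[{"fingers":60,"x":-13,"y":-37,"z":3,"wx":0,"wy":0,"wz":0},{"fingers":60,"x":-26,"y":-74,"z":6,"wx":0,"wy":0,"wz":0},{"fingers":60,"x":-39,"y":-111,"z":9,"wx":0,"wy":0,"wz":0},{"fingers":60,"x":-52,"y":-150,"z":12,"wx":0,"wy":0,"wz":0},{"fingers":60,"x":-65,"y":-189,"z":16,"wx":0,"wy":0,"wz":0},{"fingers":60,"x":-78,"y":-228,"z":20,"wx":0,"wy":0,"wz":0},{"fingers":60,"x":-91,"y":-267,"z":24,"wx":0,"wy":0,"wz":0},{"fingers":60,"x":-104,"y":-304,"z":28,"wx":0,"wy":0,"wz":0},{"fingers":60,"x":-115,"y":-335,"z":32,"wx":0,"wy":0,"wz":0},{"fingers":60,"x":-121,"y":-355,"z":33,"wx":0,"wy":0,"wz":0}]'; python3 -c "
from h import *
go(581,-147,110,190.6)"
```

```text
t: 1.77
position: [580.0, -147.6, 218.2]
orientation: [[-0.983, -0.182, -0.002], [-0.182, 0.983, 0.0], [0.001, 0.001, -1.0]]
contact_force: [-0.8, -1.0, 0.2]
grip_width: 0.684
finger_force: 0.0
pos [ 580.  -147.6  218.2] F [-0.8 -1.   0.2] t 1.7667 shift [ -1.2   0.3 108.2] rot [ 0.0007 -0.0015 -0.0017]
```

```bash
python3 -m pendant '[{"fingers":60,"x":-1,"y":0,"z":15,"wx":0,"wy":0,"wz":0},{"fingers":60,"x":-1,"y":0,"z":40,"wx":0,"wy":0,"wz":0},{"fingers":60,"x":-1,"y":0,"z":65,"wx":0,"wy":0,"wz":0},{"fingers":60,"x":-1,"y":0,"z":85,"wx":0,"wy":0,"wz":0},{"fingers":60,"x":-1,"y":0,"z":98,"wx":0,"wy":0,"wz":0},{"fingers":60,"x":-1,"y":0,"z":105,"wx":0,"wy":0,"wz":0},{"fingers":60,"x":-1,"y":0,"z":109,"wx":0,"wy":0,"wz":0},{"fingers":60,"x":-1,"y":0,"z":109,"wx":0,"wy":0,"wz":0},{"fingers":60,"x":-1,"y":0,"z":109,"wx":0,"wy":0,"wz":0}]'; python3 - <<'E'
from h import *
go(581,-147,110,190.6)
s=imaging.read_camera("side");t=imaging.read_camera("top")
def c(im,x,y,w=80,h=90):return cv2.resize(im[y-h//2:y+h//2,x-w//2:x+w//2],(400,450),interpolation=cv2.INTER_CUBIC)
cv2.imwrite("pics/g1.png",np.hstack([c(s,325,250),c(t,357,194)]))
E
```

```text
t: 2.52
position: [580.7, -144.6, 111.4]
orientation: [[-0.983, -0.184, 0.001], [-0.184, 0.983, -0.0], [-0.001, -0.001, -1.0]]
contact_force: [-0.1, -0.4, 0.3]
grip_width: 0.682
finger_force: 0.0
pos [ 580.7 -144.6  111.4] F [-0.1 -0.4  0.3] t 2.5167 shift [ 0.1 -2.4  1.4] rot [-0.0006  0.0008  0.0002]
```

View pics/g1.png

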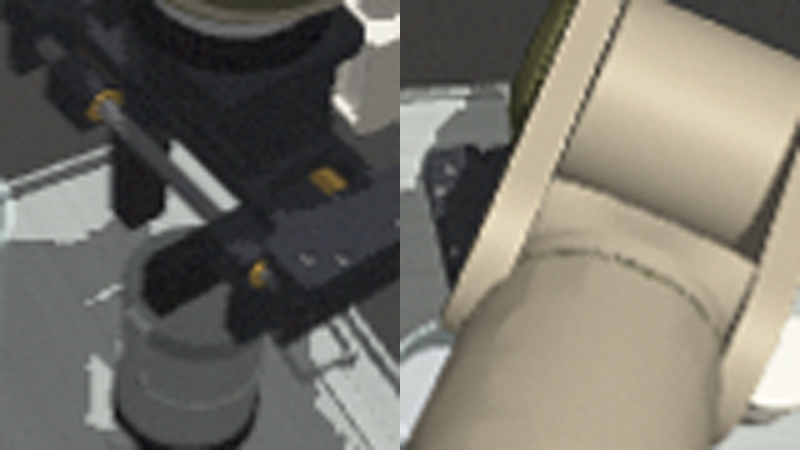

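The bar sits between the open fingers: one stands behind it at about crop (135,190), the other in front at (250,300). I'll centre on it and close.

```bash
python3 -m pendant '[{"fingers":60,"x":0,"y":-2.4,"z":1,"wx":0,"wy":0,"wz":0},{"fingers":60,"x":0,"y":-2.4,"z":1,"wx":0,"wy":0,"wz":0},{"fingers":5,"x":0,"y":-2.4,"z":1,"wx":0,"wy":0,"wz":0},{"fingers":5,"x":0,"y":-2.4,"z":1,"wx":0,"wy":0,"wz":0},{"fingers":5,"x":0,"y":-2.4,"z":1,"wx":0,"wy":0,"wz":0},{"fingers":5,"x":0,"y":-2.4,"z":1,"wx":0,"wy":0,"wz":0},{"fingers":5,"x":0,"y":-2.4,"z":1,"wx":0,"wy":0,"wz":0},{"fingers":5,"x":0,"y":-2.4,"z":1,"wx":0,"wy":0,"wz":0},{"fingers":5,"x":0,"y":-2.4,"z":1,"wx":0,"wy":0,"wz":0},{"fingers":5,"x":0,"y":-2.4,"z":1,"wx":0,"wy":0,"wz":0}]'; python3 -c "
from h import *
go(581,-147,110,190.6)"
```

```text
t: 3.45
position: [580.8, -146.9, 109.6]
orientation: [[-0.983, -0.184, -0.0], [-0.184, 0.983, -0.0], [0.0, -0.0, -1.0]]
contact_force: [0.7, -0.5, 0.8]
grip_width: 0.157
finger_force: 29.9
pos [ 580.8 -146.9  109.6] F [ 0.7 -0.5  0.8] t 3.45 shift [-0.2 -0.1 -0.4] rot [-0.0001 -0.0001  0.0002]
```

```bash
python3 -m pendant '[{"fingers":5,"x":0,"y":0,"z":-3,"wx":0,"wy":0,"wz":0},{"fingers":5,"x":0,"y":0,"z":-10,"wx":0,"wy":0,"wz":0},{"fingers":5,"x":0,"y":0,"z":-25,"wx":0,"wy":0,"wz":0},{"fingers":5,"x":0,"y":0,"z":-45,"wx":0,"wy":0,"wz":0},{"fingers":5,"x":0,"y":0,"z":-65,"wx":0,"wy":0,"wz":0},{"fingers":5,"x":0,"y":0,"z":-85,"wx":0,"wy":0,"wz":0},{"fingers":5,"x":0,"y":0,"z":-102,"wx":0,"wy":0,"wz":0},{"fingers":5,"x":0,"y":0,"z":-114,"wx":0,"wy":0,"wz":0},{"fingers":5,"x":0,"y":0,"z":-120,"wx":0,"wy":0,"wz":0},{"fingers":5,"x":0,"y":0,"z":-120,"wx":0,"wy":0,"wz":0}]'; python3 -c "
from h import *
go(523.9,202.3,230,202.6)"
```

```text
t: 4.28
position: [581.1, -147.0, 231.1]
orientation: [[-0.983, -0.184, 0.002], [-0.184, 0.983, -0.001], [-0.002, -0.001, -1.0]]
contact_force: [0.0, -0.7, -2.5]
grip_width: 0.157
finger_force: 29.9
pos [ 581.1 -147.   231.1] F [ 0.  -0.7 -2.5] t 4.2833 shift [ -8.1 353.8   0.7] rot [-0.0014  0.0016 -0.2092]
```

```bash
python3 -m pendant '[{"fingers":5,"x":0,"y":5,"z":0,"wx":0,"wy":0,"wz":0},{"fingers":5,"x":0,"y":16,"z":0,"wx":0,"wy":0,"wz":-0.01},{"fingers":5,"x":-1,"y":34,"z":0,"wx":0,"wy":0,"wz":-0.02},{"fingers":5,"x":-1,"y":56,"z":0,"wx":0,"wy":0,"wz":-0.04},{"fingers":5,"x":-2,"y":80,"z":0,"wx":0,"wy":0,"wz":-0.06},{"fingers":5,"x":-3,"y":105,"z":0,"wx":0,"wy":0,"wz":-0.08},{"fingers":5,"x":-4,"y":130,"z":0,"wx":0,"wy":0,"wz":-0.1},{"fingers":5,"x":-4,"y":155,"z":0,"wx":0,"wy":0,"wz":-0.12},{"fingers":5,"x":-5,"y":180,"z":0,"wx":0,"wy":0,"wz":-0.14},{"fingers":5,"x":-5,"y":205,"z":0,"wx":0,"wy":0,"wz":-0.16}]'; python3 -c "
from h import *
go(523.9,202.3,230,202.8)"
```

```text
t: 5.12
position: [546.9, 57.6, 228.9]
orientation: [[-0.94, -0.34, -0.002], [-0.34, 0.94, 0.0], [0.001, 0.001, -1.0]]
contact_force: [0.2, 0.3, -3.3]
grip_width: 0.156
finger_force: 29.9
pos [546.9  57.6 228.9] F [ 0.2  0.3 -3.3] t 5.1167 shift [-27.6 143.9  -1. ] rot [ 0.001  -0.0015 -0.0508]
```

```bash
python3 -m pendant '[{"fingers":5,"x":-5,"y":24,"z":0,"wx":0,"wy":0,"wz":-0.01},{"fingers":5,"x":-10,"y":48,"z":0,"wx":0,"wy":0,"wz":-0.02},{"fingers":5,"x":-14,"y":72,"z":0,"wx":0,"wy":0,"wz":-0.03},{"fingers":5,"x":-18,"y":95,"z":0,"wx":0,"wy":0,"wz":-0.04},{"fingers":5,"x":-22,"y":115,"z":0,"wx":0,"wy":0,"wz":-0.05},{"fingers":5,"x":-25,"y":130,"z":0,"wx":0,"wy":0,"wz":-0.05},{"fingers":5,"x":-27,"y":140,"z":0,"wx":0,"wy":0,"wz":-0.05},{"fingers":5,"x":-27.5,"y":144,"z":0,"wx":0,"wy":0,"wz":-0.05},{"fingers":5,"x":-27.5,"y":144,"z":0,"wx":0,"wy":0,"wz":-0.05},{"fingers":5,"x":-27.5,"y":144,"z":0,"wx":0,"wy":0,"wz":-0.05}]'; python3 - <<'E'
from h import *
go(523.9,202.3,205,202.8)
s=imaging.read_camera("side")
cv2.imwrite("pics/m1.png",cv2.resize(s[60:210,150:350],(800,600),interpolation=cv2.INTER_CUBIC))
E
```

```text
t: 5.95
position: [525.1, 199.9, 229.5]
orientation: [[-0.923, -0.385, -0.0], [-0.385, 0.923, -0.0], [0.001, -0.0, -1.0]]
contact_force: [0.5, -0.2, -3.1]
grip_width: 0.159
finger_force: 29.9
pos [525.1 199.9 229.5] F [ 0.5 -0.2 -3.1] t 5.95 shift [ 0.2  2.6 24.5] rot [-0.0001 -0.0006 -0.0028]
```

View pics/m1.png

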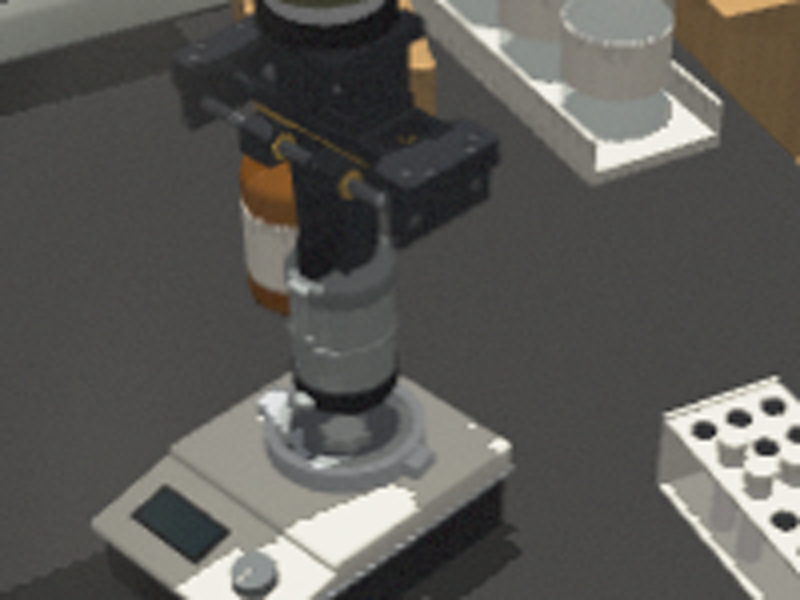

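The jar hangs upright over the drum: collar at about (345,390) in the crop, drum at (345,440), lug at (310,400) facing the panel-side gap. Next I'll correct the 2.6 mm offset and lower to just above the flange.

```bash
python3 -m pendant '[{"fingers":5,"x":0,"y":2.5,"z":5,"wx":0,"wy":0,"wz":-0.003},{"fingers":5,"x":0,"y":2.5,"z":14,"wx":0,"wy":0,"wz":-0.003},{"fingers":5,"x":0,"y":2.5,"z":22,"wx":0,"wy":0,"wz":-0.003},{"fingers":5,"x":0,"y":2.5,"z":26,"wx":0,"wy":0,"wz":-0.003},{"fingers":5,"x":0,"y":2.5,"z":28,"wx":0,"wy":0,"wz":-0.003},{"fingers":5,"x":0,"y":2.5,"z":28,"wx":0,"wy":0,"wz":-0.003},{"fingers":5,"x":0,"y":2.5,"z":28,"wx":0,"wy":0,"wz":-0.003}]'; python3 - <<'E'
from h import *
go(523.9,202.3,185,202.8)
E
```

```text
t: 6.58
position: [524.3, 202.6, 201.8]
orientation: [[-0.922, -0.388, 0.0], [-0.388, 0.922, 0.0], [-0.0, -0.0, -1.0]]
contact_force: [-0.5, 0.1, -3.7]
grip_width: 0.157
finger_force: 29.9
pos [524.3 202.6 201.8] F [-0.5  0.1 -3.7] t 6.5833 shift [ 0.5 -0.1 16.8] rot [-0.0001  0.0001  0.0002]
```

```bash
python3 -m pendant '[{"fingers":5,"x":0.4,"y":-0.1,"z":2,"wx":0,"wy":0,"wz":0},{"fingers":5,"x":0.4,"y":-0.1,"z":4,"wx":0,"wy":0,"wz":0},{"fingers":5,"x":0.4,"y":-0.1,"z":6,"wx":0,"wy":0,"wz":0},{"fingers":5,"x":0.4,"y":-0.1,"z":8,"wx":0,"wy":0,"wz":0},{"fingers":5,"x":0.4,"y":-0.1,"z":8,"wx":0,"wy":0,"wz":0}]'; python3 - <<'E'
from h import *
go(523.9,202.3,185,202.8)
E
```

```text
t: 7.0
position: [523.7, 202.4, 193.3]
orientation: [[-0.922, -0.388, -0.001], [-0.388, 0.922, -0.0], [0.001, 0.0, -1.0]]
contact_force: [0.4, 0.3, -2.7]
grip_width: 0.158
finger_force: 29.9
pos [523.7 202.4 193.3] F [ 0.4  0.3 -2.7] t 7.0 shift [-0.2 -0.2  8.3] rot [ 0.0002 -0.0007  0.0003]
```

```bash
python3 -m pendant '[{"fingers":5,"x":0,"y":0,"z":2,"wx":0,"wy":0,"wz":0},{"fingers":5,"x":0,"y":0,"z":4,"wx":0,"wy":0,"wz":0},{"fingers":5,"x":0,"y":0,"z":6,"wx":0,"wy":0,"wz":0},{"fingers":5,"x":0,"y":0,"z":7,"wx":0,"wy":0,"wz":0},{"fingers":5,"x":0,"y":0,"z":8,"wx":0,"wy":0,"wz":0},{"fingers":5,"x":0,"y":0,"z":8,"wx":0,"wy":0,"wz":0}]'; python3 - <<'E'
from h import *
go(523.9,202.3,185,202.8)
E
```

```text
t: 7.5
position: [523.8, 202.4, 185.5]
orientation: [[-0.922, -0.388, -0.0], [-0.388, 0.922, -0.0], [0.0, 0.0, -1.0]]
contact_force: [-0.6, 0.7, -3.5]
grip_width: 0.154
finger_force: 29.9
pos [523.8 202.4 185.5] F [-0.6  0.7 -3.5] t 7.5 shift [-0.1 -0.1  0.5] rot [ 0.0001 -0.0004  0.0002]
```

```bash
python3 -m pendant '[{"fingers":5,"x":0,"y":0,"z":0.4,"wx":0,"wy":0,"wz":0},{"fingers":5,"x":0,"y":0,"z":0.4,"wx":0,"wy":0,"wz":0.08},{"fingers":5,"x":0,"y":0,"z":0.4,"wx":0,"wy":0,"wz":0.18},{"fingers":5,"x":0,"y":0,"z":0.4,"wx":0,"wy":0,"wz":0.28},{"fingers":5,"x":0,"y":0,"z":0.4,"wx":0,"wy":0,"wz":0.38},{"fingers":5,"x":0,"y":0,"z":0.4,"wx":0,"wy":0,"wz":0.48},{"fingers":5,"x":0,"y":0,"z":0.4,"wx":0,"wy":0,"wz":0.58},{"fingers":5,"x":0,"y":0,"z":0.4,"wx":0,"wy":0,"wz":0.68},{"fingers":5,"x":0,"y":0,"z":0.4,"wx":0,"wy":0,"wz":0.75},{"fingers":5,"x":0,"y":0,"z":0.4,"wx":0,"wy":0,"wz":0.75}]'; python3 - <<'E'
from h import *
go(523.9,202.3,185,112.8); print(state()["wrist_torque"])
E
```

```text
t: 8.33
position: [523.9, 202.4, 185.4]
orientation: [[-0.938, 0.347, 0.0], [0.347, 0.938, 0.0], [-0.0, 0.0, -1.0]]
contact_force: [-1.1, 0.3, -3.1]
grip_width: 0.157
finger_force: 29.9
pos [523.9 202.4 185.4] F [-1.1  0.3 -3.1] t 8.3333 shift [-0.  -0.1  0.4] rot [2.000e-04 1.000e-04 8.186e-01]
[-0.01597022  0.00804413 -0.00076083]
```

```bash
python3 -m pendant '[{"fingers":5,"x":0,"y":0,"z":0.2,"wx":0,"wy":0,"wz":0.1},{"fingers":5,"x":0,"y":0,"z":0.2,"wx":0,"wy":0,"wz":0.2},{"fingers":5,"x":0,"y":0,"z":0.2,"wx":0,"wy":0,"wz":0.3},{"fingers":5,"x":0,"y":0,"z":0.2,"wx":0,"wy":0,"wz":0.4},{"fingers":5,"x":0,"y":0,"z":0.2,"wx":0,"wy":0,"wz":0.5},{"fingers":5,"x":0,"y":0,"z":0.2,"wx":0,"wy":0,"wz":0.58},{"fingers":5,"x":0,"y":0,"z":0.2,"wx":0,"wy":0,"wz":0.66},{"fingers":5,"x":0,"y":0,"z":0.2,"wx":0,"wy":0,"wz":0.74},{"fingers":5,"x":0,"y":0,"z":0.2,"wx":0,"wy":0,"wz":0.79},{"fingers":5,"x":0,"y":0,"z":0.2,"wx":0,"wy":0,"wz":0.79}]'; python3 - <<'E'
from h import *
go(523.9,202.3,185,112.8); print(state()["wrist_torque"])
E
```

```text
t: 9.17
position: [524.0, 202.2, 185.2]
orientation: [[-0.416, 0.909, 0.0], [0.909, 0.416, -0.0], [-0.0, 0.0, -1.0]]
contact_force: [0.0, -0.6, -3.8]
grip_width: 0.16
finger_force: 30.0
pos [524.  202.2 185.2] F [ 0.  -0.6 -3.8] t 9.1667 shift [ 0.1 -0.1  0.2] rot [0.0003 0.0005 0.0314]
[-0.22408352 -0.066886   -0.14652955]
```

```bash
python3 -m pendant '[{"fingers":5,"x":0,"y":0,"z":0,"wx":0,"wy":0,"wz":0.02},{"fingers":5,"x":0,"y":0,"z":0,"wx":0,"wy":0,"wz":0.035},{"fingers":5,"x":0,"y":0,"z":0,"wx":0,"wy":0,"wz":0.045},{"fingers":5,"x":0,"y":0,"z":0,"wx":0,"wy":0,"wz":0.045}]'; python3 - <<'E'
from h import *
go(523.9,202.3,185,112.8); print(state()["wrist_torque"])
E
```

```text
t: 9.5
position: [523.9, 202.5, 185.1]
orientation: [[-0.375, 0.927, -0.0], [0.927, 0.375, 0.0], [0.0, 0.0, -1.0]]
contact_force: [0.9, -0.6, -3.0]
grip_width: 0.158
finger_force: 29.9
pos [523.9 202.5 185.1] F [ 0.9 -0.6 -3. ] t 9.5 shift [-0.2 -0.   0.1] rot [ 0.     -0.0001 -0.0137]
[-0.21054316 -0.11204928 -0.00286793]
```

The resisting torque (0.15 N m) has dropped to zero at about 91°, which suggests the click. I'll nudge towards the hard stop to confirm.

```bash
python3 -m pendant '[{"fingers":5,"x":0,"y":0,"z":0,"wx":0,"wy":0,"wz":0.015},{"fingers":5,"x":0,"y":0,"z":0,"wx":0,"wy":0,"wz":0.03},{"fingers":5,"x":0,"y":0,"z":0,"wx":0,"wy":0,"wz":0.03}]'; python3 - <<'E'
from h import *
go(523.9,202.3,185,112.8); print(state()["wrist_torque"])
E
```

```text
t: 9.75
position: [523.8, 202.6, 185.2]
orientation: [[-0.346, 0.938, -0.0], [0.938, 0.346, 0.0], [0.0, 0.0, -1.0]]
contact_force: [0.2, 0.7, -2.7]
grip_width: 0.156
finger_force: 29.9
pos [523.8 202.6 185.2] F [ 0.2  0.7 -2.7] t 9.75 shift [-0.3  0.   0.2] rot [ 0.0001 -0.0004 -0.0448]
[-0.00678001  0.02772458 -0.00128744]
```

```bash
python3 -m pendant '[{"fingers":5,"x":0,"y":0,"z":0,"wx":0,"wy":0,"wz":0.02},{"fingers":5,"x":0,"y":0,"z":0,"wx":0,"wy":0,"wz":0.02}]'; python3 - <<'E'
from h import *
go(523.9,202.3,185,112.8); print(state()["wrist_torque"])
E
```

```text
t: 9.92
position: [523.8, 202.5, 185.1]
orientation: [[-0.327, 0.945, -0.0], [0.945, 0.327, 0.0], [0.0, -0.0, -1.0]]
contact_force: [-0.3, 0.4, -3.4]
grip_width: 0.153
finger_force: 29.9
pos [523.8 202.5 185.1] F [-0.3  0.4 -3.4] t 9.9167 shift [-0.2  0.   0.1] rot [-0.     -0.0002 -0.0652]
[0.01508077 0.01074594 0.00867499]
```

```bash
python3 -m pendant '[{"fingers":5,"x":0,"y":0,"z":0,"wx":0,"wy":0,"wz":0.015},{"fingers":5,"x":0,"y":0,"z":0,"wx":0,"wy":0,"wz":0.02},{"fingers":5,"x":0,"y":0,"z":0,"wx":0,"wy":0,"wz":0.02}]'; python3 - <<'E'
from h import *
go(523.9,202.3,185,112.8); print(state()["wrist_torque"])
E
```

```text
t: 10.17
position: [523.9, 202.4, 185.1]
orientation: [[-0.309, 0.951, 0.0], [0.951, 0.309, 0.0], [-0.0, 0.0, -1.0]]
contact_force: [0.0, 0.9, -2.7]
grip_width: 0.153
finger_force: 29.9
pos [523.9 202.4 185.1] F [ 0.   0.9 -2.7] t 10.1667 shift [-0.1 -0.   0.1] rot [ 0.0001  0.     -0.0842]
[ 0.04671297 -0.00298623  0.0765437 ]
```

The sequence fits a locked jar: the catches pushed the lugs forward at 88°, then free play, now a counter-torque from the hard stop. I'll ease off, set down, and open.

```bash
python3 -m pendant '[{"fingers":5,"x":0,"y":0,"z":0.3,"wx":0,"wy":0,"wz":-0.03},{"fingers":5,"x":0,"y":0,"z":0.3,"wx":0,"wy":0,"wz":-0.03},{"fingers":20,"x":0,"y":0,"z":0.3,"wx":0,"wy":0,"wz":-0.03},{"fingers":30,"x":0,"y":0,"z":0.3,"wx":0,"wy":0,"wz":-0.03},{"fingers":50,"x":0,"y":0,"z":0.3,"wx":0,"wy":0,"wz":-0.03},{"fingers":50,"x":0,"y":0,"z":0.3,"wx":0,"wy":0,"wz":-0.03},{"fingers":50,"x":0,"y":0,"z":0.3,"wx":0,"wy":0,"wz":-0.03},{"fingers":50,"x":0,"y":0,"z":0.3,"wx":0,"wy":0,"wz":-0.03}]'; python3 -m pendant '[{"fingers":50,"x":0,"y":0,"z":-5,"wx":0,"wy":0,"wz":0},{"fingers":50,"x":0,"y":0,"z":-20,"wx":0,"wy":0,"wz":0},{"fingers":50,"x":0,"y":0,"z":-45,"wx":0,"wy":0,"wz":0},{"fingers":50,"x":0,"y":0,"z":-70,"wx":0,"wy":0,"wz":0},{"fingers":50,"x":0,"y":0,"z":-95,"wx":0,"wy":0,"wz":0},{"fingers":50,"x":0,"y":0,"z":-110,"wx":0,"wy":0,"wz":0},{"fingers":50,"x":-30,"y":0,"z":-112,"wx":0,"wy":0,"wz":0},{"fingers":50,"x":-60,"y":0,"z":-112,"wx":0,"wy":0,"wz":0},{"fingers":50,"x":-90,"y":0,"z":-112,"wx":0,"wy":0,"wz":0},{"fingers":50,"x":-110,"y":0,"z":-112,"wx":0,"wy":0,"wz":0}]'; python3 - <<'E'
from h import *
s=imaging.read_camera("side");t=imaging.read_camera("top")
cv2.imwrite("pics/e1.png",np.hstack([cv2.resize(s[70:220,170:303],(400,450),interpolation=2),cv2.resize(t[150:285,160:280],(400,450),interpolation=2)]))
E
```

```text
t: 10.83
position: [523.9, 202.4, 184.8]
orientation: [[-0.337, 0.941, 0.0], [0.941, 0.337, 0.0], [0.0, 0.0, -1.0]]
contact_force: [0.2, -0.9, 0.6]
grip_width: 0.561
finger_force: 0.0
t: 11.67
position: [561.5, 96.7, 297.3]
orientation: [[-0.336, 0.942, 0.001], [0.942, 0.336, -0.0], [-0.001, 0.0, -1.0]]
contact_force: [0.3, -0.0, 0.7]
grip_width: 0.57
finger_force: 0.0
```

View pics/e1.png

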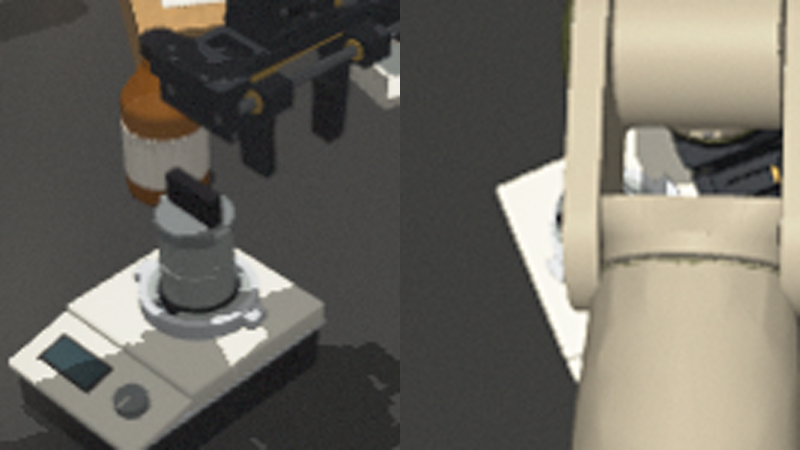

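The jar stands free, low in the drum at crop (195,260), with its bar turned across the mount. A quick numerical check before handing in.

```bash
python3 - <<'E'
from h import *
gs=cv2.cvtColor(imaging.read_camera("side"),6)
c=blob((gs<60).astype(np.uint8),235,136,13);print(cv2.boundingRect(c))
print(onz("side",[cen(c)],186),cv2.minAreaRect(onz("side",c.reshape(-1,2),190)[:,:2].astype(np.float32)))
c=blob(((gs<56)&(gs>31)).astype(np.uint8),235,136,13);print(onz("side",[cen(c)],196),cv2.minAreaRect(onz("side",c.reshape(-1,2),196)[:,:2].astype(np.float32)))
E
```

```text
(225, 126, 19, 20)
[[524.86894819 198.76570634 186.        ]] ((520.7723388671875, 193.4022674560547), (74.35961151123047, 38.70936584472656), 73.40240478515625)
[[526.25163265 198.39640291 196.        ]] ((530.4927368164062, 201.57920837402344), (29.393535614013672, 49.87431335449219), 22.53249168395996)
```

```bash
python3 -c "
from plant import job
print(job.finish_job())"
```

```text
the job is handed in; nothing more can be done
None
```

The job is handed in: the jar is in the mill's bayonet mount, twisted a quarter turn clockwise and let go after about 12 s. The torque readings fit the catches having clicked and the lugs reaching the hard stop, but I couldn't see the catches directly, and the hand-in gave no verdict.

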